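# Tidy the toolbox and hold its lid at the gauge mark

## Task

The red toolbox is getting a new lid stay. First put the loose hex nut and the loose round socket away in it, each in the compartment that already holds one of its kind; then swing the raised lid forward with the gripper, without letting it drop shut, until it lies parallel to the steel arm of the angle gauge on the side of the box, and finish still holding it there, steady, so that the stay can be fitted. Leave the gauge's setting and the other things on the bench alone.

Things in the scene. Friction and masses are not known exactly. Their poses are not given: they have to be found in the camera images.
- toolbox: open-topped red steel toolbox fixed to the bench, 200 mm (its x, front to back) x 220 mm (its y) x 65 mm high, walls 5 mm, inner floor 5 mm above the bench. A 5 mm wall along its x at y = 0, as high as the sides, splits it into two equal compartments (+y and -y, each about 190 x 102 mm inside). Origin: centre of its underside; x points away from the robot to the hinge side, y left, z up. Its place and yaw vary
- lid_hinge (a point): middle of the lid's hinge axis, which runs along the toolbox's y at its far edge: 100 mm behind the toolbox's origin and 70 mm above the bench
- lid (a joint): angle of the red lid, rad: 0 = shut, level over the box; 1.57 = upright; 1.85 = leaning back against its stop, where it starts. About 0.6 kg on a free-running hinge: left alone forward of upright it falls shut, behind upright it falls back on the stop
- lid_bar (a point): middle of the lid's pull bar: a round steel bar 14 mm thick and 100 mm long, parallel to the hinge and 235 mm from it, in the plane of the lid, carried by two 10 mm struts 45 mm either side of its middle; a 45 mm deep free gap lies between the bar and the edge of the lid panel (panel 220 mm wide, 6 mm thick). The bar turns with the lid. Axes are the lid's: x from bar to hinge, y along the bar
- gauge (a joint): angle of the gauge arm, rad, measured exactly like the angle of the lid, so the lid is at the mark when the two values are equal. Between 0.85 and 1.2; stiff, stays as set unless knocked
- gauge_tip (a point): pointed tip of the angle gauge's slim steel arm (14 mm wide, 6 mm thick, 140 mm from the hinge axis to the tip), which turns on the hinge axis on the toolbox's outer -y side, 122 mm to the right of the toolbox's middle. x axis from tip to hinge. It stands up beside the box, so parts must be lifted over it
- nut_mid (a point): centre of the loose big steel hex nut lying flat on the bench, 41 mm across flats, 24 mm high, about 0.18 kg; flats face its own +y and -y (and every 60 degrees). Left or right of the toolbox
- socket_mid (a point): centre of the loose round steel deep socket standing on the bench, 30 mm diameter, 55 mm tall, about 0.15 kg. On the other side of the toolbox from the nut
- stock_nut_mid (a point): centre of an identical hex nut already in the toolbox, in the far half of one compartment; it shows which compartment is for nuts (either one)
- stock_socket_mid (a point): centre of an identical socket standing in the toolbox, in the far half of the other compartment, the one for sockets
- jar: bystander, loose: glass screw-top jar, 68 mm across, 90 mm tall
- tin: bystander, loose: paint tin, 90 mm across, 110 mm tall
- tape: bystander, loose: black tape-measure case, 65 x 60 x 34 mm
- hammer: bystander, loose: hammer lying flat, origin near the middle of the handle
- screwdriver: bystander, loose: screwdriver lying flat, on the robot's near left
- offcut: bystander, loose: wooden offcut, 90 x 45 x 40 mm

How it is judged:
By the outcome, as a careful person would: the job done as asked, in the order asked, and still so for the second after the job is handed in, while the arm keeps its last pose, push and grip.
It also fails if it takes over 72 s, if anything falls off the work surface, if the arm or the gripper's body presses on something with over 40 N, if the wrist force passes 120 N, or if a joint passes its speed limit or range.

## Robot

A 6-joint arm with a two-finger parallel gripper is mounted at the origin on the work surface. World frame = base frame: x ahead of the robot, y to its left, z up, the work surface at z = 0. Lengths are in mm, angles in rad, forces in N, time in s.
With the tool pointing down it reaches from about 325 to 900 mm from the base axis. Payload 6.1 kg.
Tool frame: the origin (TCP) lies on the centre line of the jaws, within the pads' length; the fingertips stand 17 mm ahead of it and the grasp point (between the pads) lies 2 mm behind it; z points along the fingers, y is the line along which they close (so a half turn about z gives the same grasp; the last joint's range is limited). The gripper opens to 87 mm and grips with 3 to 60 N. Pads are 19 mm wide; open, the fingers measure 117 mm over their backs; the gripper's body (75 mm by 190 mm) begins 51 mm behind the grasp point.
Start: joints at [-1.423, 0.22, 1.526, -0, 1.395, -0.126], TCP at [168.988, -601.713, 199.938] pointing down, gripper open.
Joint ranges: [-2.98, 2.98], [-0.91, 2.08], [0.09, 2.57], [-1.24, 4.39], [0.2, 2.65], [-2.68, 2.68]. Speed limits (rad/s): [2.57, 2.57, 3.01, 3.14, 3.14, 3.14].

## Interface

Orientations are given as a unit quaternion [x, y, z, w].
In Python, from plant import r gives the robot as it stands.
- The arm moves only by the tool servo_tool, never from a script. Its argument "steps" is a list of rows, each a list of 7 numbers: the shift along the tool's x, y, z as a fraction of full scale, then the turn, a rotation vector about the tool's x, y, z as a fraction of full scale, then the finger opening in mm, from 0 to 87. In form: [[tx, ty, tz, ax, ay, az, grip], ...]. A call has 1 to 8 rows; each row shifts and turns the commanded pose from where the row before left it, along the tool's axes as they then stand; what a row does not reach is not made up. Full scale, the value 1, is 150 mm for a shift and 60 degrees for a turn. A row lasts 1/12 s, in which the tool goes at most 41.7 mm and 7.16 degrees, less where a joint would pass 70% of its speed; a pose out of reach is approached as far as the arm can. A call with a number of a shift or a turn outside -1 to 1 is refused whole. A call with a gripper value outside its range is refused whole. The fingers move at their own pace and stop on an object; "squeeze" is the grip in N (left out, the last holds). Time passes only in rows, so rows that do not move let the fingers close. It gives the time, the measured TCP pose, the force, the opening and the grip force at its end, in the units of the state.
- r.sense(): the state, without advancing time (a new reading comes with each control period).
- r.grab_frame(name): name is "scene" or "top" or "wrist"; returns the picture (400x640x3 uint8, red, green, blue); there is no depth.
- r.camera_params(name): a dict with "camera_matrix" (3x3 intrinsics, pixels), "position" and "rotation" of the camera in the world. Camera axes: x right, y down, z forward; pixel columns grow to the right and rows downward; lengths in mm; the calibration is good to about 2 mm. A picture is of the moment at which its call begins: read the wrist's pose just before it. camera_params takes no time and is no camera call; for the wrist camera it gives the pose at the moment of the call.
- r.finish_job(): hands the job in; it is judged then, once.
Trained networks look in the newest picture that a camera, given by its name, has taken for a name from the list of things; names that differ only in an ending like _2 or _b are one class to them, and where a whole thing is asked for, a point or a joint stands for the part that bears it (a point fixed in the world has none). Each returns a list of dicts, best first, with "conf" (0 to 1); they miss things now and then, are a little off and sometimes report something else, mostly with a low value. They report only what shows in the picture. A call takes as long as a camera call.
- r.look_for(camera, label): "point" ([column, row] in pixels, amid what is visible of it).
- r.outline_of(camera, label): "mask" (400x640 bool, what is visible of it) and "point" ([column, row] in pixels, amid what is visible of it).
- r.mark_of(camera, label): "point" ([column, row] in pixels: a listed point, or the origin of a listed thing).
The state is a dict: "clock": time; "joint_positions": joint angles; "joint_velocities": joint speeds; "tau": joint torques, N m; "tool_pos": TCP position; "eef_rot": TCP orientation; "wrist_force": force on the tool from outside, world axes, zero at the start; "ft_torque": the same for the moment, N m; "finger_gap": opening from 0.0 (shut) to 1.0 (fully open); "grip_force": force on a finger pad.
Only numpy, scipy, OpenCV 4.12 (cv2) and the standard library are available. Lean on these libraries where they do the work, as an engineer would, in place of code of your own. Each camera call takes 0.05 s, during which the arm holds its last target. There are 200 camera calls.

## Working session

There is one attempt and no reset: what is moved stays moved. The work goes in short steps, Python scripts to look and compute and a tool call to move; the robot and the scene stay as the last step left them, time stands still between calls to the robot, and variables do not carry over. Pictures are saved under pics/ and viewed, at most 10 in all, crops included, and the job is handed in when it is done.

Besides the shell and the picture viewer there is one more tool, called after ">>>" in YAML: its name, and indented under it one key for each argument. servo_tool: Moves the arm, as the interface text tells. Shift numbers are shares of 150 mm and turn numbers shares of 60 degrees, none past 1 either way. Its arguments: {"type":"object","properties":{"steps":{"type":"array","items":{"type":"array","items":{"type":"number"}}},"squeeze":{"type":"number"}},"required":["steps"]}

```bash
mkdir -p pics; ls; cat > h.py <<'E'
import numpy as np, cv2
from plant import r
from scipy.spatial.transform import Rotation as R
def ray(cam,p):
    c=r.camera_params(cam); K=np.array(c["camera_matrix"]); Rm=np.array(c["rotation"])
    if Rm.size==4: Rm=R.from_quat(Rm).as_matrix()
    d=Rm@np.linalg.solve(K,[p[0],p[1],1.]); return np.array(c["position"],float),d/np.linalg.norm(d)
def onz(cam,p,z):
    o,d=ray(cam,p); return o+d*(z-o[2])/d[2]
def tri(rays):
    A=0;b=0
    for o,d in rays:
        P=np.eye(3)-np.outer(d,d);A=A+P;b=b+P@o
    return np.linalg.solve(A,b)
def save(cam,n):
    im=r.grab_frame(cam); cv2.imwrite(f"pics/{n}.png",cv2.cvtColor(im,cv2.COLOR_RGB2BGR)); return im
E
python3 - <<'E'
from h import *
np.set_printoptions(precision=1,suppress=True)
ims=[save(c,c+"0") for c in("scene","top")]
for c in("scene","top"): print(c,r.camera_params(c)["position"])
for n in "toolbox lid_hinge lid_bar gauge_tip nut_mid socket_mid stock_nut_mid stock_socket_mid jar tin tape hammer screwdriver offcut".split():
    rs=[]
    for c in("scene","top"):
        l=r.mark_of(c,n)
        print(n,c,[(np.round(k["point"]).tolist(),round(k["conf"],2)) for k in l[:2]])
        if l: rs.append(ray(c,l[0]["point"]))
    if len(rs)==2: print("   ",tri(rs))
print(r.sense())
E
```

```text
pics
scene [1093.5 -655.9 1466.4]
top [ 368.6  -14.5 1496.4]
toolbox scene [([304.0, 205.0], 0.86)]
toolbox top []
lid_hinge scene [([325.0, 210.0], 0.8)]
lid_hinge top [([319.0, 172.0], 0.96)]
    [609.9 -15.2  87.7]
lid_bar scene [([346.0, 184.0], 0.91)]
lid_bar top [([320.0, 134.0], 0.69)]
    [671.4 -13.4 304.7]
gauge_tip scene [([279.0, 203.0], 0.42)]
gauge_tip top [([359.0, 205.0], 0.6)]
    [ 509.3 -124.2  157.6]
nut_mid scene [([352.0, 135.0], 0.23)]
nut_mid top [([428.0, 203.0], 0.6)]
    [ 588.7 -134.4  601.7]
socket_mid scene [([348.0, 135.0], 0.41), ([242.0, 273.0], 0.39)]
socket_mid top [([201.0, 232.0], 0.62)]
    [442.5 322.3  31.4]
stock_nut_mid scene [([304.0, 220.0], 0.69), ([307.0, 205.0], 0.57)]
stock_nut_mid top [([334.0, 196.0], 0.55)]
    [554.4 -60.8  17.1]
stock_socket_mid scene [([327.0, 201.0], 0.37)]
stock_socket_mid top [([295.0, 190.0], 0.67)]
    [567.9  51.6  16.2]
jar scene [([401.0, 181.0], 0.89)]
jar top [([216.0, 147.0], 0.92)]
    [704.5 299.1  -5.4]
tin scene [([292.0, 294.0], 0.65)]
tin top [([407.0, 153.0], 0.94)]
    [ 692.8 -279.6  -13.5]
tape scene [([399.0, 180.0], 0.73), ([380.0, 116.0], 0.55)]
tape top [([141.0, 227.0], 0.89)]
    [ 504.3  765.8 -727.6]
hammer scene [([180.0, 297.0], 0.61)]
hammer top [([486.0, 236.0], 0.71)]
    [ 439.  -515.4   -8.6]
screwdriver scene [([332.0, 130.0], 0.74)]
screwdriver top [([202.0, 261.0], 0.85)]
    [360.9 324.9  -5.8]
offcut scene [([409.0, 142.0], 0.94)]
offcut top [([157.0, 172.0], 0.79)]
    [623.9 467.6   1.3]
{'clock': 1.5, 'joint_positions': array([-1.4,  0.2,  1.5,  0. ,  1.4, -0.1]), 'joint_velocities': array([-0.,  0.,  0., -0.,  0., -0.]), 'tau': array([ -0. , -49.5, -38.8,   0.1,   0. ,   0. ]), 'tool_pos': array([ 169. , -601.7,  200. ]), 'eef_rot': array([ 1. ,  0.1,  0. , -0. ]), 'wrist_force': array([ 0.5,  0. , -0.6]), 'ft_torque': array([0.1, 0. , 0. ]), 'grip_force': 0.0, 'finger_gap': 0.9987629497734828}
```

```bash
python3 - <<'E'
import cv2
a=cv2.imread("pics/top0.png")[100:300,100:520]; cv2.imwrite("pics/top0c.png",cv2.resize(a,(800,381),interpolation=cv2.INTER_CUBIC))
a=cv2.imread("pics/scene0.png")[90:330,150:470]; cv2.imwrite("pics/scene0c.png",cv2.resize(a,(800,600),interpolation=cv2.INTER_CUBIC))
E
```

```text
(no output)
```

View pics/top0c.png

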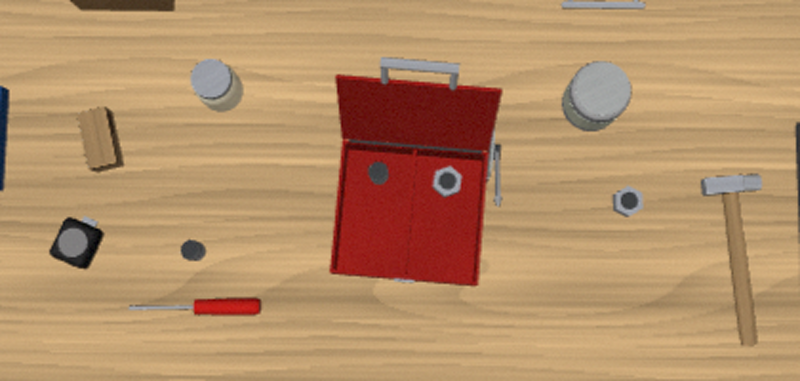

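View pics/scene0c.png

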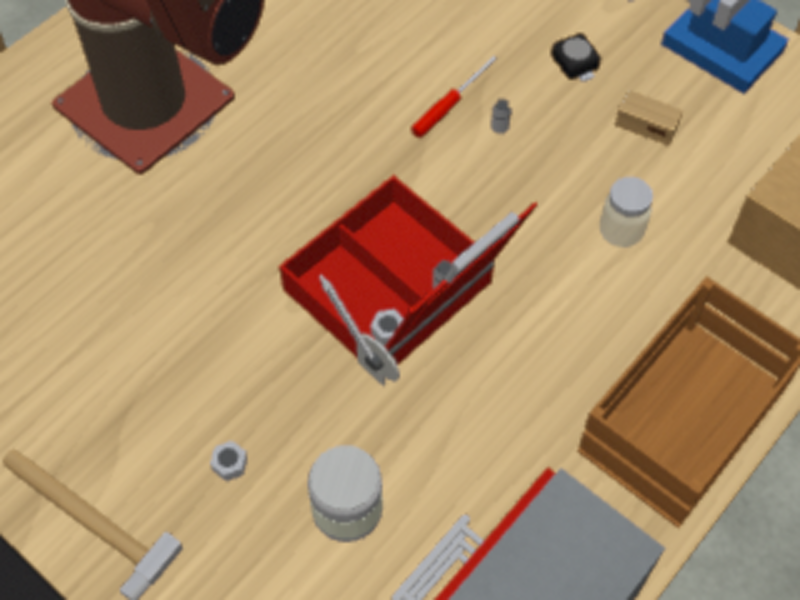

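The top view (crop) shows the nut at full-frame pixel (428,205) on the right and the socket at (201,231) on the left. The stock nut is in the -y compartment at (334,195) and the stock socket in the +y one at (298,191). In the scene view the nut is at about (241,274) and the socket at about (350,137).

```bash
cat >> h.py <<'E'
def go(p,q=None,S=None):
    "print shift/turn needed from current pose in tool axes, units and rows"
    s=r.sense(); Q=R.from_quat(s["eef_rot"])
    d=Q.inv().apply(np.array(p,float)-s["tool_pos"])/150
    w=np.zeros(3) if q is None else (Q.inv()*R.from_quat(q)).as_rotvec(degrees=True)/60
    print("go shift",d.round(3)," turn",w.round(3)," rows>=",max(np.linalg.norm(d)*150/41,np.linalg.norm(w)*60/7.1).round(1),"t",round(s["clock"],2),"at",np.round(s["tool_pos"],1))
def down(yaw): # tool pointing down with tool x at world yaw (rad)
    return (R.from_euler("z",yaw)*R.from_quat([1,0,0,0])).as_quat()
E
python3 - <<'E'
from h import *
np.set_printoptions(precision=3,suppress=True)
print("nut",onz("top",(428,203.5),12),tri([ray("top",(428,203.5)),ray("scene",(241,274))]))
print("soc",onz("top",(201,231),50),tri([ray("top",(201,231)),ray("scene",(350,137))]))
s=r.sense(); T=R.from_quat(s["eef_rot"]).as_matrix(); print(T)
c=r.camera_params("wrist"); print(c, T.T@(np.array(c["position"])-s["tool_pos"]), T.T@np.array(c["rotation"]) if np.size(c["rotation"])==9 else R.from_quat(c["rotation"]).as_matrix())
k=lambda u,v:(100+u*.525,100+v*.525)
for n,p in dict(fl=(333,273),fr=(478,285),bl=(346,142),br=(487,152)).items(): print(n,onz("top",k(*p),65))
n=onz("top",(428,203.5),12)
# place so camera sees the nut
go([n[0],n[1],180],s["eef_rot"])
E
```

```text
nut [ 534.52  -337.095   12.   ] [ 532.842 -339.482   10.932]
soc [445.677 319.268  50.   ] [447.356 326.919  16.233]
[[ 0.963  0.27   0.   ]
 [ 0.27  -0.963  0.   ]
 [ 0.    -0.    -1.   ]]
{'camera_matrix': array([[357.407,   0.   , 322.01 ],
       [  0.   , 357.407, 198.143],
       [  0.   ,   0.   ,   1.   ]]), 'position': array([ 237.346, -582.555,  384.759]), 'rotation': array([ 0.79 , -0.599, -0.08 ,  0.106])} [  71.004    0.038 -184.796] [[ 0.27  -0.929 -0.254]
 [-0.963 -0.261 -0.072]
 [ 0.001  0.264 -0.965]]
fl [412.053 107.25   65.   ]
fr [ 396.252 -106.866   65.   ]
bl [608.011  91.42   65.   ]
br [ 594.795 -120.026   65.   ]
go shift [ 2.823 -1.04   0.133]  turn [0. 0. 0.]  rows>= 11.0 t 1.5 at [ 169.  -601.7  200. ]
```

>>> servo_tool:
  steps:
    - [0.25,-0.094,0,0,0,0,87]
    - [0.25,-0.094,0,0,0,0,87]
    - [0.25,-0.094,0,0,0,0,87]
    - [0.25,-0.094,0,0,0,0,87]
    - [0.25,-0.094,0,0,0,0,87]
    - [0.25,-0.094,0,0,0,0,87]
    - [0.25,-0.094,0,0,0,0,87]
    - [0.25,-0.094,0,0,0,0,87]
  squeeze: 30

```text
clock: 2.17
tool_pos: [428.7, -410.7, 200.2]
eef_rot: [0.991, 0.136, 0.0, 0.0]
wrist_force: [0.5, -1.1, -0.5]
finger_gap: 0.997
grip_force: 0.0
```

>>> servo_tool:
  steps:
    - [0.25,-0.094,0.05,0,0,0,87]
    - [0.25,-0.094,0.05,0,0,0,87]
    - [0.2,-0.094,0.03,0,0,0,87]
    - [0,0,0,0,0,0,87]
    - [0,0,0,0,0,0,87]

```text
clock: 2.58
tool_pos: [517.9, -341.2, 179.8]
eef_rot: [0.99, 0.138, -0.0, -0.0]
wrist_force: [-0.1, -0.1, -0.1]
finger_gap: 0.999
grip_force: 0.0
```

```bash
cat >> h.py <<'E'
def hexfit(m,z,cam="wrist"):
    c,_=cv2.findContours(m.astype(np.uint8),cv2.RETR_EXTERNAL,cv2.CHAIN_APPROX_NONE); c=max(c,key=cv2.contourArea)[:,0]
    return np.array([onz(cam,p,z)[:2] for p in c])
E
python3 - <<'E'
from h import *
np.set_printoptions(precision=3,suppress=True)
s=r.sense();print(s["tool_pos"],s["clock"])
save("wrist","w1")
l=r.mark_of("wrist","nut_mid"); print(l)
for k in l[:2]: print(onz("wrist",k["point"],12))
m=r.outline_of("wrist","nut_mid"); 
for k in m[:1]:
    print(k["conf"],k["point"],k["mask"].sum())
    P=hexfit(k["mask"],24)
    for a in range(0,180,5):
        u=np.array([np.cos(np.radians(a)),np.sin(np.radians(a))]); q=P@u; print(a,round(np.ptp(q),1),end="; ")
E
```

```text
[ 517.93  -341.157  179.829] 2.5833
[{'point': [327.4, 160.7], 'conf': 0.55}]
[ 530.725 -345.253   12.   ]
0.95 [325.8, 161.7] 1601
0 47.8; 5 47.8; 10 47.5; 15 46.8; 20 46.1; 25 45.1; 30 43.8; 35 43.2; 40 44.0; 45 44.7; 50 45.3; 55 45.5; 60 45.3; 65 45.2; 70 44.8; 75 44.1; 80 43.1; 85 42.1; 90 41.0; 95 40.9; 100 42.2; 105 43.3; 110 44.2; 115 44.9; 120 45.2; 125 45.1; 130 44.8; 135 44.2; 140 43.5; 145 42.5; 150 41.9; 155 43.3; 160 44.7; 165 45.8; 170 46.6; 175 47.4;
```

View pics/w1.png

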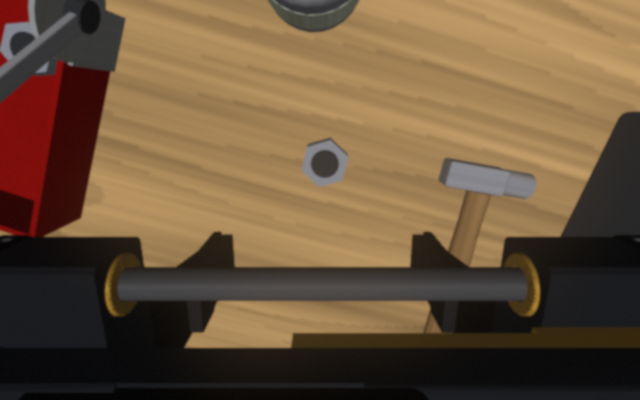

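The picture shows the nut at about (325,162), with the gauge and red box at upper left and the hammer at right.

```bash
python3 - <<'E'
from h import *
k=r.outline_of("wrist","nut_mid")[0]; P=hexfit(k["mask"],24)
C=[];A=[]
for a in range(0,180,10):
    u=np.array([np.cos(np.radians(a)),np.sin(np.radians(a))]); q=P@u; A.append(u); C.append((q.max()+q.min())/2)
c=np.linalg.lstsq(np.array(A),np.array(C),rcond=None)[0]; print("centre",c)
go([c[0],c[1],120],down(np.radians(3)))
E
```

```text
centre [ 529.98772226 -343.68773019]
go shift [0.089 0.022 0.405]  turn [ 0.001 -0.     0.21 ]  rows>= 1.8 t 2.78 at [ 516.2 -344.   180.8]
```

>>> servo_tool:
  steps:
    - [0,0,0,0,0,0.105,87]
    - [0,0,0,0,0,0.105,87]
    - [0.046,0.002,0.2,0,0,0,87]
    - [0.046,0.002,0.2,0,0,0,87]
    - [0,0,0.2,0,0,0,87]
    - [0,0,0.2,0,0,0,87]
    - [0,0,0.15,0,0,0,87]
    - [0,0,0.11,0,0,0,87]

```text
clock: 3.45
tool_pos: [528.5, -343.1, 18.8]
eef_rot: [1.0, 0.026, -0.001, -0.001]
wrist_force: [-0.4, 0.5, 0.1]
finger_gap: 0.998
grip_force: 0.0
```

>>> servo_tool:
  steps:
    - [0,0,0,0,0,0,87]
    - [0,0,0,0,0,0,20]
    - [0,0,0,0,0,0,20]
    - [0,0,0,0,0,0,20]
    - [0,0,0,0,0,0,20]
    - [0,0,0,0,0,0,20]
    - [0,0,0,0,0,0,20]
    - [0,0,0,0,0,0,20]
  squeeze: 30

```text
clock: 4.12
tool_pos: [531.1, -342.8, 22.0]
eef_rot: [1.0, 0.027, 0.0, 0.0]
wrist_force: [0.5, 0.5, 0.3]
finger_gap: 0.553
grip_force: 0.0
```

>>> servo_tool:
  steps:
    - [0,0,0,0,0,0,20]
    - [0,0,0,0,0,0,20]
    - [0,0,0,0,0,0,20]
    - [0,0,0,0,0,0,20]
    - [0,0,0,0,0,0,20]

```text
clock: 4.53
tool_pos: [530.8, -342.7, 21.4]
eef_rot: [1.0, 0.027, -0.0, -0.0]
wrist_force: [0.2, 0.5, 0.2]
finger_gap: 0.246
grip_force: 0.0
```

>>> servo_tool:
  steps:
    - [0,0,-0.15,0,0,0,20]
    - [0,0,-0.2,0,0,0,20]
    - [0,0,-0.25,0,0,0,20]
    - [0,0,-0.25,0,0,0,20]
    - [0,0,-0.25,0,0,0,20]
    - [0,0,-0.25,0,0,0,20]
    - [0,0,0,0,0,0,20]

```text
clock: 5.12
tool_pos: [534.4, -345.6, 234.5]
eef_rot: [1.0, 0.027, 0.006, 0.005]
wrist_force: [1.4, -1.1, 2.3]
finger_gap: 0.232
grip_force: 0.0
```

```bash
python3 - <<'E'
from h import *
s=r.sense(); print(s["finger_gap"]*87,s["grip_force"])
go([449,-56,220],down(np.radians(-3)))
E
```

```text
20.1847802965642 0.0
go shift [-0.465 -1.96   0.071]  turn [ 0.009 -0.011  0.102]  rows>= 7.4 t 5.12 at [ 534.4 -345.6  234.5]
```

>>> servo_tool:
  steps:
    - [0,0,0,0,0,0,87]
    - [0,0,0,0,0,0,87]
    - [0,0,0,0,0,0,87]

```text
clock: 5.37
tool_pos: [529.9, -342.0, 221.8]
eef_rot: [1.0, 0.027, -0.001, -0.001]
wrist_force: [0.1, 0.5, -1.2]
finger_gap: 0.376
grip_force: 0.0
```

```bash
python3 - <<'E'
from h import *
s=r.sense();print(s["tool_pos"],s["clock"])
save("wrist","w2"); save("top","t2")
for c in ("wrist","top"):
    l=r.outline_of(c,"nut_mid")
    for k in l[:2]: print(c,k["conf"],k["point"],onz(c,k["point"],18))
c=r.camera_params("wrist"); print(c["position"],c["rotation"])
E
```

```text
[ 529.87201285 -342.00017445  221.78734288] 5.3667
wrist 0.57 [322.3, 165.6] [ 531.49211633 -342.43268374   18.        ]
top 0.2 [319.5, 158.3] [665.62751867 -16.30285204  18.        ]
[ 601.49384053 -338.99789836  406.8606688 ] [ 0.71941763 -0.68154239 -0.09252274  0.09683903]
```

View pics/w2.png

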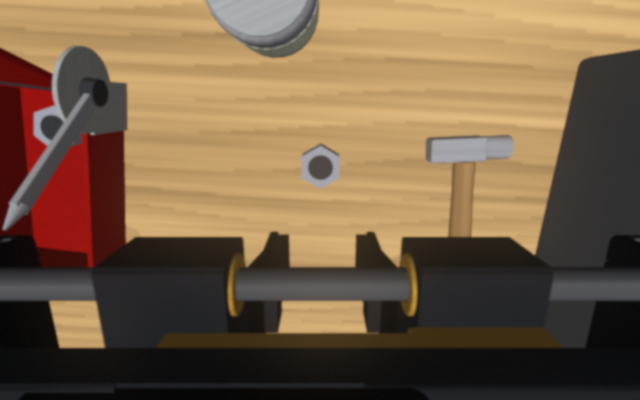

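The nut is still on the bench at (320,166), so the fingers closed on nothing. I'll check how the TCP and fingertips project against the picture.

```bash
python3 - <<'E'
from h import *
s=r.sense();c=r.camera_params("wrist");Rm=R.from_quat(c["rotation"]);T=R.from_quat(s["eef_rot"])
print(s["clock"],s["finger_gap"]*87,s["tool_pos"])
rel=lambda p:(T.inv().apply(p-s["tool_pos"]))
def pr(p):
    v=np.array(c["camera_matrix"])@Rm.inv().apply(np.array(p)-c["position"]); return v[:2]/v[2],v[2]
for z in(-51,-20,0,17,200):
  for y in (-17,17): print(z,y,pr(s["tool_pos"]+T.apply([0,y,z])))
print("cam in tool",rel(c["position"]),(T.inv()*Rm).as_matrix())
E
cp pics/t2.png pics/x.png; python3 -c "
import cv2
a=cv2.imread('pics/t2.png')[100:300,300:560]; cv2.imwrite('pics/t2c.png',cv2.resize(a,(780,600),interpolation=cv2.INTER_CUBIC))"
```

```text
5.5667 48.31702116940595 [ 530.1734106  -342.24031862  222.20143426]
-51 -17 (array([280.03393553, 278.56844483]), np.float64(147.77472890378453))
-51 17 (array([362.2586934 , 278.54018709]), np.float64(147.80193190419618))
-20 -17 (array([287.04796266, 248.60129045]), np.float64(177.67918326210813))
-20 17 (array([355.43485362, 248.58237524]), np.float64(177.70638626251977))
0 -17 (array([290.44289077, 234.09659392]), np.float64(196.9723796223169))
0 17 (array([352.13182811, 234.08153409]), np.float64(196.99958262272855))
17 -17 (array([292.84586686, 223.82997328]), np.float64(213.37159652849436))
17 17 (array([349.79384205, 223.8173795 ]), np.float64(213.398799528906))
200 -17 (array([305.9135585, 167.9987759]), np.float64(389.9043432244046))
200 17 (array([337.07870576, 167.99577865]), np.float64(389.93154622481626))
cam in tool [  71.01713141    0.2428305  -184.80437764] [[ 5.29484282e-05 -9.64660148e-01 -2.63497240e-01]
 [ 9.99999667e-01 -1.63656221e-04  8.00088247e-04]
 [-8.14936210e-04 -2.63497194e-01  9.64659818e-01]]
```

View pics/t2c.png

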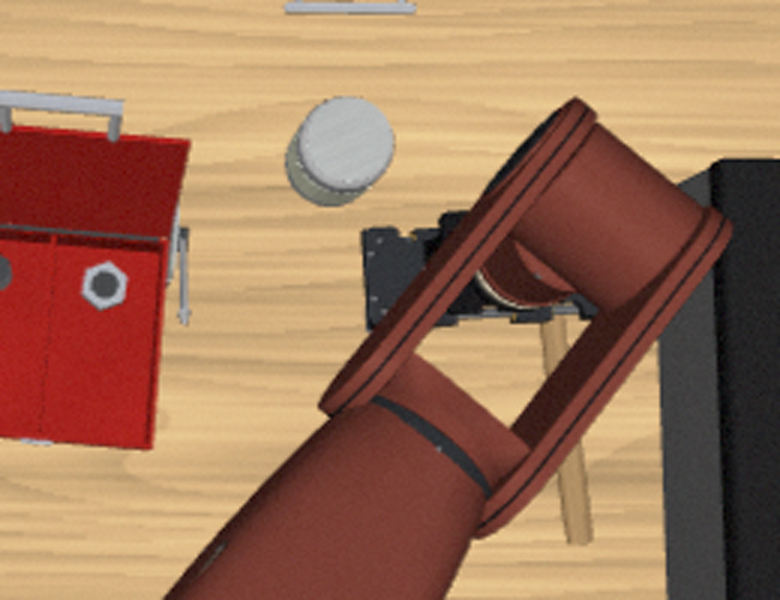

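```bash
python3 -c "
import cv2
a=cv2.imread('pics/w1.png')[215:345,170:470]; a=cv2.convertScaleAbs(a,alpha=3,beta=20); cv2.imwrite('pics/w1c.png',cv2.resize(a,(798,346),interpolation=cv2.INTER_CUBIC))"
```

```text
(no output)
```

View pics/w1c.png

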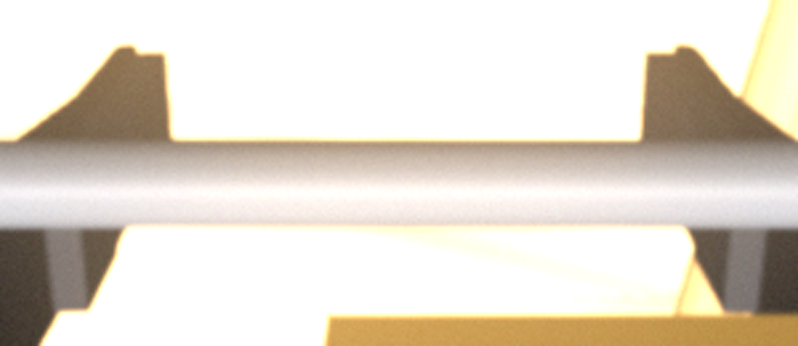

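The fingertips' inner edges are at row 233 and 182 px apart for 87 mm. That puts the tips about 24 mm behind the reported TCP, where the spec says 17 mm ahead. That explains the miss over the nut, so I'll go lower, carefully.

>>> servo_tool:
  steps:
    - [0,0,0.25,0,0,0,87]
    - [0,0,0.25,0,0,0,87]
    - [0,0,0.25,0,0,0,87]
    - [0,0,0.25,0,0,0,87]
    - [0,0,0.2,0,0,0,87]
    - [0,0,0.14,0,0,0,87]
    - [0,0,0,0,0,0,87]
    - [0,0,0,0,0,0,87]

```text
clock: 6.23
tool_pos: [529.5, -341.7, 21.1]
eef_rot: [1.0, 0.027, -0.002, -0.001]
wrist_force: [0.9, -0.3, 0.4]
finger_gap: 0.993
grip_force: 0.0
```

>>> servo_tool:
  steps:
    - [0,0,0.03,0,0,0,87]
    - [0,0,0.03,0,0,0,87]
    - [0,0,0,0,0,0,87]

```text
clock: 6.48
tool_pos: [531.5, -343.3, 15.0]
eef_rot: [1.0, 0.027, 0.001, 0.001]
wrist_force: [-1.6, 0.0, 0.3]
finger_gap: 1.003
grip_force: 0.0
```

>>> servo_tool:
  steps:
    - [0,0,0.04,0,0,0,87]
    - [0,0,0.04,0,0,0,87]
    - [0,0,0.04,0,0,0,87]
    - [0,0,0,0,0,0,87]
    - [0,0,0,0,0,0,87]

```text
clock: 6.9
tool_pos: [530.2, -342.3, -4.9]
eef_rot: [1.0, 0.027, -0.001, -0.001]
wrist_force: [0.3, 0.8, -0.1]
finger_gap: 1.003
grip_force: 0.0
```

>>> servo_tool:
  steps:
    - [0,0,0.03,0,0,0,80]
    - [0,0,0.03,0,0,0,70]
    - [0,0,0,0,0,0,60]

```text
clock: 7.15
tool_pos: [530.2, -342.3, -14.2]
eef_rot: [1.0, 0.027, -0.001, -0.0]
wrist_force: [0.3, 0.2, -0.9]
finger_gap: 0.852
grip_force: 0.0
```

>>> servo_tool:
  steps:
    - [0,0,0.03,0,0,0,20]
    - [0,0,0,0,0,0,20]
    - [0,0,0,0,0,0,20]
    - [0,0,0,0,0,0,20]
    - [0,0,0,0,0,0,20]
    - [0,0,0,0,0,0,20]
    - [0,0,0,0,0,0,20]
    - [0,0,0,0,0,0,20]

```text
clock: 7.82
tool_pos: [530.8, -342.7, -17.5]
eef_rot: [1.0, 0.027, 0.0, -0.0]
wrist_force: [-0.3, 0.2, -0.3]
finger_gap: 0.469
grip_force: 30.0
```

>>> servo_tool:
  steps:
    - [0,0,-0.1,0,0,0,20]
    - [0,0,-0.2,0,0,0,20]
    - [0,0,-0.25,0,0,0,20]
    - [0,0,-0.25,0,0,0,20]
    - [0,0,-0.25,0,0,0,20]
    - [0,0,-0.25,0,0,0,20]
    - [0,0,-0.15,0,0,0,20]
    - [0,0,0,0,0,0,20]

```text
clock: 8.48
tool_pos: [533.8, -345.3, 209.3]
eef_rot: [1.0, 0.027, 0.005, 0.004]
wrist_force: [-0.1, -0.4, -1.0]
finger_gap: 0.467
grip_force: 30.0
```

>>> servo_tool:
  steps:
    - [-0.08,-0.22,0,0,0,0,20]
    - [-0.08,-0.22,0,0,0,0,20]
    - [-0.08,-0.22,0,0,0,0,20]
    - [-0.08,-0.22,0,0,0,0,20]
    - [-0.08,-0.22,0,0,0,0,20]
    - [-0.06,-0.22,0,0,0,0,20]
    - [0,-0.22,0,0,0,0,20]
    - [0,-0.22,0,0,0,0,20]

```text
clock: 9.15
tool_pos: [446.4, -81.4, 199.8]
eef_rot: [1.0, 0.026, -0.0, -0.0]
wrist_force: [0.1, 0.2, -0.6]
finger_gap: 0.468
grip_force: 30.0
```

>>> servo_tool:
  steps:
    - [0,-0.2,0,0,0,0.05,20]
    - [0,0,0,0,0,0.05,20]
    - [0,0,0,0,0,0,20]
    - [0,0,0,0,0,0,20]

```text
clock: 9.48
tool_pos: [445.8, -52.8, 199.9]
eef_rot: [1.0, -0.024, -0.0, 0.0]
wrist_force: [-0.0, -0.9, -1.5]
finger_gap: 0.468
grip_force: 30.0
```

```bash
python3 - <<'E'
from h import *
s=r.sense(); print(s["finger_gap"]*87,s["grip_force"])
save("wrist","w3")
for n in("gauge_tip","stock_nut_mid","stock_socket_mid"):
  for k in r.mark_of("wrist",n)[:2]: print(n,k["conf"],k["point"],onz("wrist",k["point"],17))
go([449,-56,200],down(np.radians(-4)))
E
```

```text
40.71969703901857 29.999949038028717
gauge_tip 0.58 [444.4, 115.5] [ 496.20480704 -179.70580172   17.        ]
gauge_tip 0.24 [321.5, 56.1] [558.05174785 -59.35856926  17.        ]
stock_nut_mid 0.75 [322.5, 53.4] [560.43541992 -60.63872125  17.        ]
stock_nut_mid 0.66 [273.2, 112.3] [508.00631426  -8.59208378  17.        ]
stock_socket_mid 0.91 [205.8, 45.9] [572.8280935   50.23472929  17.        ]
go shift [ 0.021  0.014 -0.001]  turn [0.    0.    0.018]  rows>= 0.1 t 9.68 at [446.  -53.7 199.8]
```

View pics/w3.png

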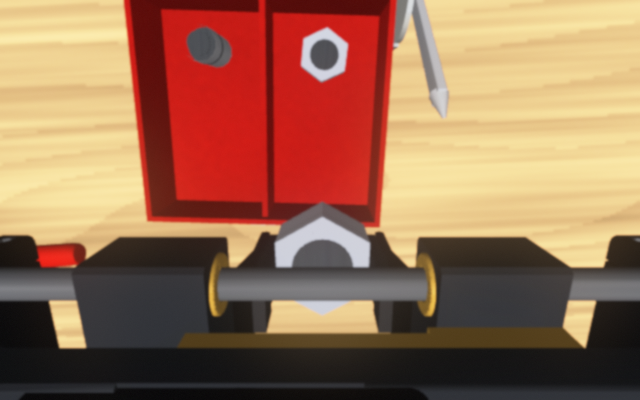

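The nut is held at about (322,260). The box's front rim corners are at (148,220) and (380,225), the divider is at (266,215), and the gauge tip is at (443,115).

```bash
python3 - <<'E'
from h import *
print(r.sense()["clock"])
a,b=onz("wrist",(148,220),65),onz("wrist",(380,225),65); print(a,b,np.linalg.norm(a-b))
y=(a-b)[:2]/np.linalg.norm((a-b)[:2]); x=np.array([y[1],-y[0]]); o=(a+b)[:2]/2+100*x
print("yaw",np.degrees(np.arctan2(x[1],x[0])),"o",o,"hinge",o+100*x)
t=o-48*x-54*y; print(t); go([*t,-10],down(np.arctan2(x[1],x[0])))
t2=o-48*x+52*y; print("socket place",t2)
E
```

```text
9.6833
[416.83951379 111.40227919  65.        ] [ 400.54407726 -106.94286389   65.        ] 218.95237555164618
yaw -4.268160224116208 o [508.41446012  -5.21274941] hinge [608.13712471 -12.65520647]
[456.5286543 -55.4906089]
go shift [0.071 0.008 1.399]  turn [0.    0.    0.022]  rows>= 5.1 t 9.68 at [446.  -53.7 199.8]
socket place [464.41765878  50.21541557]
```

>>> servo_tool:
  steps:
    - [0.07,0.01,0.1,0,0,0.02,20]
    - [0,0,0.25,0,0,0,20]
    - [0,0,0.25,0,0,0,20]
    - [0,0,0.25,0,0,0,20]
    - [0,0,0.25,0,0,0,20]
    - [0,0,0.17,0,0,0,20]
    - [0,0,0.08,0,0,0,20]
    - [0,0,0.03,0,0,0,20]

```text
clock: 10.35
tool_pos: [453.7, -54.9, -10.1]
eef_rot: [0.999, -0.036, -0.003, -0.001]
wrist_force: [-0.5, 0.0, -1.0]
finger_gap: 0.469
grip_force: 30.0
```

>>> servo_tool:
  steps:
    - [0,0,0,0,0,0,20]
    - [0,0,0,0,0,0,20]
    - [0,0,0.01,0,0,0,20]
    - [0,0,0,0,0,0,20]

```text
clock: 10.68
tool_pos: [457.8, -55.4, -7.3]
eef_rot: [0.999, -0.036, 0.001, 0.0]
wrist_force: [-0.6, 0.3, -1.7]
finger_gap: 0.468
grip_force: 30.0
```

>>> servo_tool:
  steps:
    - [0,0,0.025,0,0,0,20]
    - [0,0,0,0,0,0,20]
    - [0,0,0,0,0,0,20]
    - [0,0,0,0,0,0,60]
    - [0,0,0,0,0,0,60]
    - [0,0,0,0,0,0,60]
    - [0,0,0,0,0,0,60]
    - [0,0,0,0,0,0,60]

```text
clock: 11.35
tool_pos: [456.6, -55.0, -12.2]
eef_rot: [0.999, -0.036, 0.0, 0.0]
wrist_force: [0.6, 0.1, -0.2]
finger_gap: 0.673
grip_force: 0.0
```

>>> servo_tool:
  steps:
    - [0,0,-0.1,0,0,0,60]
    - [0,0,-0.2,0,0,0,60]
    - [0,0,-0.25,0,0,0,60]
    - [0,0,-0.25,0,0,0,60]
    - [0,0,-0.25,0,0,0,60]
    - [0,0,-0.25,0,0,0,60]
    - [0,0,-0.05,0,0,0,60]
    - [0,0,0,0,0,0,60]

```text
clock: 12.02
tool_pos: [459.0, -55.6, 194.1]
eef_rot: [0.999, -0.036, 0.004, 0.001]
wrist_force: [1.0, -0.3, -1.2]
finger_gap: 0.69
grip_force: 0.0
```

```bash
python3 - <<'E'
from h import *
s=r.sense()
for k in r.outline_of("wrist","nut_mid")[:3]: print(k["conf"],k["point"],k["mask"].sum(),onz("wrist",k["point"],20))
go([420,324,200],down(0.6))
go([420,324,200],s["eef_rot"])
E
```

```text
0.73 [323.2, 243.0] 5356 [382.10802059 -51.81041721  20.        ]
go shift [-0.429 -2.504 -0.061]  turn [ 0.002 -0.003 -0.642]  rows>= 9.3 t 12.07 at [457.3 -55.2 191.3]
go shift [-0.429 -2.504 -0.061]  turn [-0.001  0.004 -0.   ]  rows>= 9.3 t 12.07 at [457.3 -55.2 191.3]
```

>>> servo_tool:
  steps:
    - [0,-0.15,0,0,0,0,87]
    - [-0.03,-0.26,0,0,0,0,87]
    - [-0.03,-0.26,0,0,0,0,87]
    - [-0.03,-0.26,0,0,0,0,87]
    - [-0.03,-0.26,0,0,0,0,87]
    - [-0.03,-0.26,0,0,0,0,87]
    - [-0.03,-0.26,0,0,0,0,87]
    - [-0.03,-0.26,0,0,0,0,87]

```text
clock: 12.73
tool_pos: [444.1, 243.4, 187.1]
eef_rot: [0.999, -0.036, -0.002, 0.001]
wrist_force: [0.9, -0.8, -0.0]
finger_gap: 0.996
grip_force: 0.0
```

>>> servo_tool:
  steps:
    - [-0.03,-0.26,0,0,0,0,87]
    - [-0.02,-0.25,0,0,0,0,87]
    - [0,0,0,0,0,0,87]
    - [0,0,0,0,0,0,87]
    - [0,0,0,0,0,0,87]

```text
clock: 13.15
tool_pos: [442.8, 318.1, 187.5]
eef_rot: [0.999, -0.035, -0.002, 0.001]
wrist_force: [0.5, 1.0, 0.8]
finger_gap: 1.002
grip_force: 0.0
```

```bash
python3 - <<'E'
from h import *
s=r.sense()
save("wrist","w4"); 
for c in ("wrist",):
  for k in r.outline_of(c,"socket_mid")[:2]:
    P=hexfit(k["mask"],55,c); print(k["conf"],k["point"],k["mask"].sum(),"range@55",P.min(0),P.max(0),onz(c,k["point"],28))
    v,u=np.nonzero(k["mask"]); print(u.min(),u.max(),v.min(),v.max(), onz(c,((u.min()+u.max())/2,v.max()),55))
  for k in r.mark_of(c,"socket_mid")[:2]: print(k["conf"],k["point"],onz(c,k["point"],27))
save("top","t4")
for k in r.outline_of("top","stock_nut_mid")[:3]+r.outline_of("top","nut_mid")[:3]: print(k["conf"],k["point"],k["mask"].sum(),onz("top",k["point"],20))
go([446,322,190])
E
```

```text
0.83 [311.2, 169.6] 921 range@55 [437.57000685 310.40321283] [470.72545684 338.9927427 ] [449.86850588 326.7891155   28.        ]
297 328 152 188 [437.80570481 325.8480022   55.        ]
0.96 [311.5, 166.8] [452.81506839 326.40917344  27.        ]
0.68 [334.6, 196.1] 160 [552.99412452 -61.55473402  20.        ]
0.63 [333.0, 228.5] 165 [457.90793727 -57.40073752  20.        ]
go shift [ 0.007 -0.028  0.002]  turn [0. 0. 0.]  rows>= 0.1 t 13.45 at [444.6 317.9 190.3]
```

View pics/w4.png

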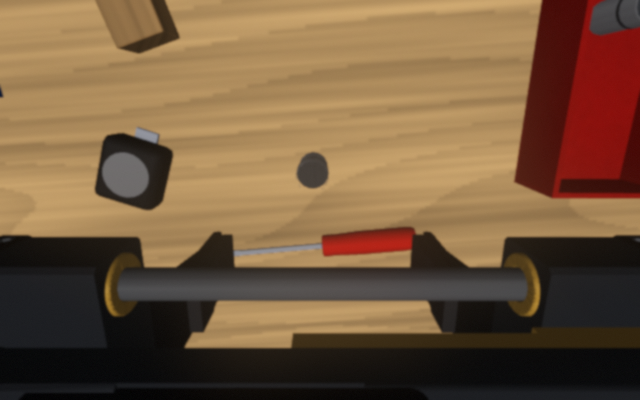

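The socket is at (313,170), with the tape at (137,172) and the screwdriver at about (320,245), both clear of the fingers. The nut now shows in its compartment at (457,-57).

>>> servo_tool:
  steps:
    - [0.045,-0.057,0.1,0,0,0,87]
    - [0,0,0.2,0,0,0,87]
    - [0,0,0.2,0,0,0,87]
    - [0,0,0.2,0,0,0,87]
    - [0,0,0.2,0,0,0,87]
    - [0,0,0.2,0,0,0,87]
    - [0,0,0.15,0,0,0,70]
    - [0,0,0.08,0,0,0,60]

```text
clock: 14.12
tool_pos: [449.7, 325.2, -12.4]
eef_rot: [0.999, -0.036, -0.002, 0.001]
wrist_force: [-0.2, -0.7, 0.1]
finger_gap: 0.923
grip_force: 0.0
```

>>> servo_tool:
  steps:
    - [0,0,0,0,0,0,15]
    - [0,0,0,0,0,0,15]
    - [0,0,0,0,0,0,15]
    - [0,0,0,0,0,0,15]
    - [0,0,0,0,0,0,15]
    - [0,0,0,0,0,0,15]
    - [0,0,0,0,0,0,15]
    - [0,0,0,0,0,0,15]

```text
clock: 14.78
tool_pos: [451.8, 327.0, -8.8]
eef_rot: [0.999, -0.036, 0.0, -0.0]
wrist_force: [-0.7, -0.2, 4.8]
finger_gap: 0.327
grip_force: 28.6
```

>>> servo_tool:
  steps:
    - [0,0,0,0,0,0,15]
    - [0,0,0,0,0,0,15]
    - [0,0,0,0,0,0,15]
    - [0,0,0,0,0,0,15]

```text
clock: 15.12
tool_pos: [451.8, 327.1, -8.8]
eef_rot: [0.999, -0.036, 0.0, -0.0]
wrist_force: [-0.8, -1.1, 5.5]
finger_gap: 0.326
grip_force: 30.0
```

>>> servo_tool:
  steps:
    - [0,0,-0.1,0,0,0,15]
    - [0,0,-0.2,0,0,0,15]
    - [0,0,-0.25,0,0,0,15]
    - [0,0,-0.25,0,0,0,15]
    - [0,0,-0.25,0,0,0,15]
    - [0,0,-0.15,0,0,0,15]
    - [0,0,0,0,0,0,15]

```text
clock: 15.7
tool_pos: [454.9, 328.9, 177.1]
eef_rot: [0.999, -0.036, 0.005, -0.003]
wrist_force: [1.6, 0.5, -1.1]
finger_gap: 0.326
grip_force: 30.0
```

>>> servo_tool:
  steps:
    - [0.02,0.15,0,0,0,0,15]
    - [0.03,0.26,0,0,0,0,15]
    - [0.03,0.26,0,0,0,0,15]
    - [0.03,0.26,0,0,0,0,15]
    - [0.03,0.26,0,0,0,0,15]
    - [0.03,0.26,0,0,0,0,15]
    - [0.03,0.24,0,0,0,0,15]
    - [0.01,0.14,0,0,0,0,15]

```text
clock: 16.37
tool_pos: [462.2, 47.8, 168.9]
eef_rot: [0.999, -0.037, -0.001, 0.001]
wrist_force: [1.2, -0.5, -0.8]
finger_gap: 0.33
grip_force: 30.0
```

>>> servo_tool:
  steps:
    - [0,0,0,0,0,0,15]
    - [0,0,0,0,0,0,15]
    - [0,0,0,0,0,0,15]

```text
clock: 16.62
tool_pos: [462.6, 51.4, 169.5]
eef_rot: [0.999, -0.036, -0.001, -0.0]
wrist_force: [0.1, 0.1, -1.8]
finger_gap: 0.321
grip_force: 30.0
```

```bash
python3 - <<'E'
from h import *
s=r.sense(); print(s["finger_gap"]*87,s["grip_force"],s["wrist_force"])
go([464.4,50.2,-2],down(np.radians(-4.2)))
E
```

```text
27.93354952328443 29.99992816708982 [ 0.10908404  0.14588848 -1.79148345]
go shift [0.015 0.008 1.143]  turn [-0.001  0.002  0.001]  rows>= 4.2 t 16.62 at [462.6  51.4 169.5]
```

>>> servo_tool:
  steps:
    - [0.015,0.01,0.15,0,0,0,15]
    - [0,0,0.25,0,0,0,15]
    - [0,0,0.25,0,0,0,15]
    - [0,0,0.25,0,0,0,15]
    - [0,0,0.15,0,0,0,15]
    - [0,0,0.05,0,0,0,15]
    - [0,0,0,0,0,0,15]
    - [0,0,0,0,0,0,15]

```text
clock: 17.28
tool_pos: [465.9, 50.1, 6.2]
eef_rot: [0.999, -0.035, 0.0, -0.0]
wrist_force: [1.0, -0.4, -1.5]
finger_gap: 0.328
grip_force: 30.0
```

>>> servo_tool:
  steps:
    - [0,0,0.02,0,0,0,15]
    - [0,0,0.01,0,0,0,15]
    - [0,0,0,0,0,0,15]
    - [0,0,0,0,0,0,15]

```text
clock: 17.62
tool_pos: [466.3, 49.2, 2.2]
eef_rot: [0.999, -0.036, 0.001, 0.0]
wrist_force: [-0.8, -1.0, -2.4]
finger_gap: 0.324
grip_force: 30.0
```

>>> servo_tool:
  steps:
    - [0,0,0.02,0,0,0,15]
    - [0,0,0.015,0,0,0,15]
    - [0,0,0,0,0,0,15]
    - [0,0,0,0,0,0,15]

```text
clock: 17.95
tool_pos: [465.9, 49.2, -3.8]
eef_rot: [0.999, -0.036, 0.0, -0.0]
wrist_force: [1.7, 0.1, 0.9]
finger_gap: 0.327
grip_force: 30.0
```

>>> servo_tool:
  steps:
    - [0,0,0.005,0,0,0,15]
    - [0,0,0,0,0,0,32]
    - [0,0,0,0,0,0,36]
    - [0,0,0,0,0,0,45]
    - [0,0,0,0,0,0,55]
    - [0,0,0,0,0,0,55]
    - [0,0,0,0,0,0,55]
    - [0,0,0,0,0,0,55]

```text
clock: 18.62
tool_pos: [465.3, 49.3, -4.9]
eef_rot: [0.999, -0.036, -0.0, -0.0]
wrist_force: [0.0, 1.2, 0.4]
finger_gap: 0.619
grip_force: 0.0
```

>>> servo_tool:
  steps:
    - [0,0,-0.1,0,0,0,55]
    - [0,0,-0.2,0,0,0,55]
    - [0,0,-0.25,0,0,0,55]
    - [0,0,-0.25,0,0,0,55]
    - [0,0,-0.25,0,0,0,55]
    - [0,0,-0.25,0,0,0,55]
    - [-0.2,0,-0.2,0,0,0,55]
    - [-0.2,0,0,0,0,0,55]

```text
clock: 19.28
tool_pos: [409.7, 53.2, 226.7]
eef_rot: [0.999, -0.036, 0.005, 0.0]
wrist_force: [-0.4, -0.6, 0.1]
finger_gap: 0.629
grip_force: 0.0
```

>>> servo_tool:
  steps:
    - [-0.2,0,0,0,0,0,55]
    - [-0.1,0,0,0,0,0,30]
    - [0,0,0,0,0,0,30]
    - [0,0,0,0,0,0,30]

```text
clock: 19.62
tool_pos: [361.6, 56.8, 220.0]
eef_rot: [0.999, -0.036, 0.001, 0.0]
wrist_force: [-0.3, -0.0, 0.8]
finger_gap: 0.488
grip_force: 0.0
```

```bash
python3 - <<'E'
from h import *
s=r.sense(); print(s["clock"],s["tool_pos"],s["eef_rot"],s["joint_positions"])
save("wrist","w5"); save("top","t5"); save("scene","s5")
for n in ("socket_mid","stock_socket_mid","nut_mid","lid_bar","lid_hinge","gauge_tip","toolbox"):
  rs={}
  for c in ("wrist","top","scene"):
    l=r.mark_of(c,n)
    for k in l[:2]: print(n,c,round(k["conf"],2),k["point"],onz(c,k["point"],20).round(0))
    if l: rs[c]=ray(c,l[0]["point"])
  v=list(rs)
  for i in range(len(v)):
    for j in range(i): print("   ",v[i],v[j],tri([rs[v[i]],rs[v[j]]]).round(1))
E
```

```text
19.6167 [361.55885968  56.77184265 220.03204469] [ 9.99358279e-01 -3.58032436e-02  1.07510517e-03  3.78408805e-05] [-6.06760984e-02 -4.67761104e-01  2.11337493e+00 -2.22644117e-05
  1.49382740e+00  1.58174375e+00]
socket_mid wrist 0.73 [322.0, 66.9] [466.  48.  20.]
socket_mid top 0.67 [295.4, 225.6] [465.  52.  20.]
socket_mid scene 0.65 [304.2, 182.2] [454.  54.  20.]
socket_mid scene 0.64 [323.8, 210.4] [583.  10.  20.]
    top wrist [460.8  49.1  82.3]
    scene wrist [462.7  47.1  36.5]
    scene top [462.3  49.1  34.4]
stock_socket_mid top 0.4 [297.7, 190.1] [570.  47.  20.]
stock_socket_mid scene 0.56 [326.8, 196.4] [554.  61.  20.]
    scene top [565.5  45.5  51.4]
nut_mid wrist 0.93 [423.6, 68.9] [456. -54.  20.]
nut_mid top 0.58 [330.9, 226.9] [463. -51.  20.]
nut_mid top 0.22 [140.6, 228.6] [453. 502.  20.]
nut_mid scene 0.68 [323.4, 211.1] [583.   7.  20.]
nut_mid scene 0.47 [286.1, 202.8] [463. -53.  20.]
    top wrist [458.3 -50.9  31.8]
    scene wrist [516.9 -20.4  11.2]
    scene top [515.3 -10.4 -35.5]
lid_bar top 0.8 [319.6, 134.0] [739. -16.  20.]
lid_bar scene 0.85 [341.5, 185.5] [564. 131.  20.]
lid_bar scene 0.23 [330.8, 128.2] [366. 309.  20.]
    scene top [667.2 -17.8 297.5]
lid_hinge top 0.85 [318.1, 178.0] [606. -13.  20.]
lid_hinge scene 0.78 [325.4, 213.1] [594.   6.  20.]
lid_hinge scene 0.39 [277.5, 202.7] [440. -72.  20.]
    scene top [602.9 -10.8  51.8]
gauge_tip top 0.62 [360.7, 206.3] [ 524. -138.   20.]
gauge_tip scene 0.58 [277.7, 201.0] [436. -67.  20.]
    scene top [ 506.4 -126.9  171.5]
toolbox wrist 0.57 [371.0, 22.4] [503.  -2.  20.]
toolbox top 0.78 [313.7, 213.3] [502.  -1.  20.]
toolbox scene 0.66 [300.7, 203.0] [502. -20.  20.]
    top wrist [500.8  -0.9  30.1]
    scene wrist [500.8  -8.9   5.6]
    scene top [498.9  -5.9   0.9]
```

View pics/w5.png

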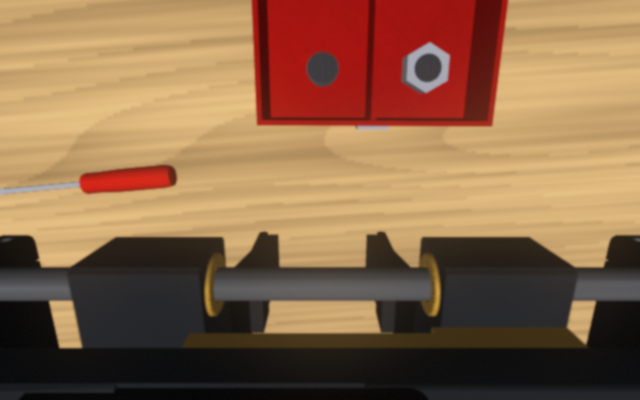

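Both parts are in their compartments: socket at (322,68), nut at (428,67). Next I'll take a side look at the gauge to get its angle.

>>> servo_tool:
  steps:
    - [0.14,0.2,0,0,0,0,40]
    - [0.14,0.22,0,0,0,0,50]
    - [0.14,0.22,0,0,0,0,60]
    - [0.14,0.22,0,0,0,0,60]
    - [0.14,0.22,0,0,0,0,60]
    - [0.14,0.22,0,0,0,0,60]
    - [0.14,0.22,0,0,0,0,60]
    - [0.14,0.22,0,0,0,0,60]

```text
clock: 21.48
tool_pos: [510.7, -217.6, 219.3]
eef_rot: [0.999, -0.036, -0.0, -0.0]
wrist_force: [-0.4, 0.2, 1.6]
finger_gap: 0.688
grip_force: 0.0
```

>>> servo_tool:
  steps:
    - [0.14,0.2,0.05,0,0,0,60]
    - [0.06,0.06,0.05,0,0,0,60]
    - [0,0,0,0,0,0,60]
    - [0,0,0,0,0,0,60]
    - [0,0,0,0,0,0,60]
    - [0,0,0,0,0,0,60]

```text
clock: 21.98
tool_pos: [537.1, -255.6, 205.4]
eef_rot: [0.999, -0.035, 0.0, 0.0]
wrist_force: [0.1, 1.1, -0.1]
finger_gap: 0.688
grip_force: 0.0
```

```bash
python3 - <<'E'
from h import *
np.set_printoptions(precision=3,suppress=True)
s=r.sense(); print(s["clock"],s["tool_pos"],s["joint_velocities"])
c=r.camera_params("wrist"); np.savez("cam6.npz",p=c["position"],q=c["rotation"],K=c["camera_matrix"])
im=save("wrist","w6")
o=np.array([508.4,-5.2]);yw=np.radians(-4.2);x=np.array([np.cos(yw),np.sin(yw)]);y=np.array([-x[1],x[0]])
def onplane(p,yb):
    O,d=ray("wrist",p); n=np.array([*y,0]); t=(yb-n[:2]@(O[:2]-o))/(n@d); P=O+t*d; return np.array([x@(P[:2]-o),P[2]])
for n in("gauge_tip","lid_hinge"):
  for k in r.mark_of("wrist",n)[:2]: print(n,k["conf"],k["point"],[onplane(k["point"],v) for v in(-122,-119)])
for n in("gauge","gauge_tip"):
  for k in r.outline_of("wrist",n)[:2]:
    v,u=np.nonzero(k["mask"]); print(n,k["conf"],k["point"],len(u),u.min(),u.max(),v.min(),v.max()); cv2.imwrite("pics/m_"+n+".png",k["mask"].astype(np.uint8)*255)
a=cv2.imread("pics/w6.png"); cv2.imwrite("pics/w6c.png",cv2.resize(a[0:300,0:400],(800,600),interpolation=cv2.INTER_CUBIC))
E
```

```text
21.9833 [ 537.105 -255.611  205.373] [ 0.004 -0.009 -0.003 -0.002 -0.002 -0.   ]
lid_hinge 0.87 [37.6, 124.6] [array([107.614, 228.725]), array([107.366, 224.872])]
gauge 0.8 [160.6, 173.0] 2313 134 188 111 236
gauge_tip 0.55 [161.8, 174.2] 2349 134 187 111 237
gauge_tip 0.43 [553.2, 152.1] 4820 509 606 115 236
```

View pics/w6c.png

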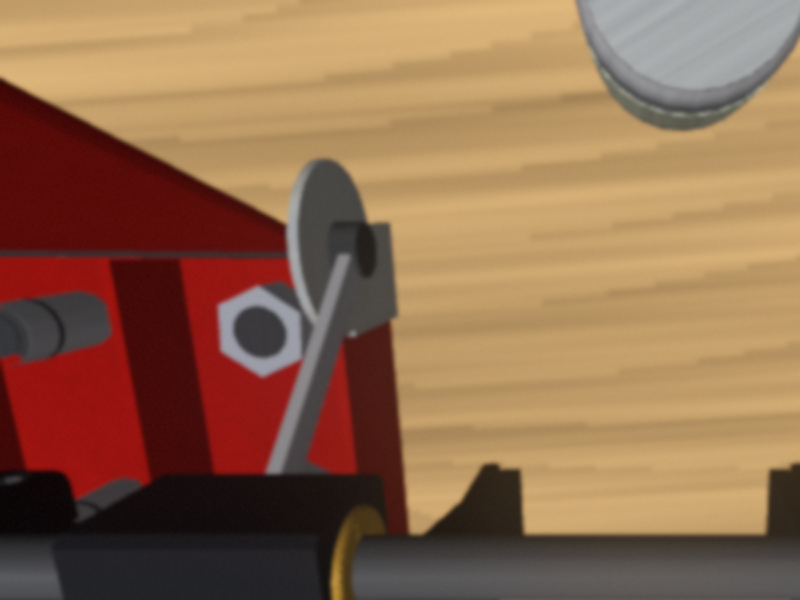

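The gauge arm runs from full-frame pixel (173,127) to (141,235); its tip is hidden behind the gripper. The viewing plane of the arm's edges plus the hinge direction gives the angle directly.

```bash
cat > g.py <<'E'
from h import *
np.set_printoptions(precision=3,suppress=True)
s=r.sense();c=r.camera_params("wrist");K=np.array(c["camera_matrix"])
T0=R.from_quat(s["eef_rot"]); ext_t=T0.inv().apply(c["position"]-s["tool_pos"]); ext_R=T0.inv()*R.from_quat(c["rotation"])
def cam(tp,q):
    T=R.from_quat(q); return np.array(tp)+T.apply(ext_t),(T*ext_R).as_matrix()
V={"w2":(cam([529.9,-342.1,221.9],[1,.027,-.0008,-.0006]),(115,205),((90,97),(8,225)),40),
   "w3":(cam([445.9,-53.3,199.8],[1,-.024,0,0]),(15,85),((420,5),(440,105)),18),
   "w6":(cam(s["tool_pos"],s["eef_rot"]),(165,230),((173.5,127),(141,235)),18)}
yw=np.radians(-4.2); X=np.array([np.cos(yw),np.sin(yw),0]); Z=np.array([0,0,1.])
def ang(O,M,p,q):
    n=np.cross(M@np.linalg.solve(K,[*p,1]),M@np.linalg.solve(K,[*q,1])); # n.(-cos g X + sin g Z)=0
    return np.arctan2(n@X,n@Z)%np.pi
for k,((O,M),(r0,r1),((u0,v0),(u1,v1)),w) in V.items():
    hsv=cv2.cvtColor(cv2.imread(f"pics/{k}.png"),cv2.COLOR_BGR2HSV); g=(hsv[...,1]<60)&(hsv[...,2]>60)
    E=[]
    for v in range(r0,r1):
        uc=u0+(u1-u0)*(v-v0)/(v1-v0); us=[u for u in range(max(0,int(uc-w)),min(640,int(uc+w)+1)) if g[v,u]]
        runs=np.split(us,np.nonzero(np.diff(us)>1)[0]+1) if us else []
        runs=[q for q in runs if len(q) and q[0]>max(0,uc-w) and q[-1]<uc+w-1]
        if runs: q=min(runs,key=lambda q:abs(np.mean(q)-uc)); E.append((v,q[0],q[-1]))
    E=np.array(E); print(k,len(E),E[::10].tolist())
    for j in(1,2):
        m=np.ones(len(E),bool)
        for _ in range(5):
            f=np.polyfit(E[m,0],E[m,j],1); res=abs(np.polyval(f,E[:,0])-E[:,j]); m=res<1.2
        print("  edge",j,m.sum(),"g=",ang(O,M,(np.polyval(f,r0),r0),(np.polyval(f,r1),r1)))
E
python3 g.py
```

```text
w2 86 [[118, 50, 51], [129, 52, 53], [139, 40, 80], [149, 46, 67], [159, 39, 60], [169, 32, 54], [179, 25, 47], [189, 18, 41], [199, 11, 35]]
  edge 1 28 g= 0.7599509615703289
  edge 2 59 g= 0.853499520664256
w3 69 [[16, 413, 427], [26, 415, 430], [36, 417, 433], [46, 420, 435], [56, 422, 438], [66, 424, 441], [76, 426, 443]]
  edge 1 69 g= 0.8440736001430045
  edge 2 69 g= 0.8489997756899319
w6 52 [[167, 174, 178], [188, 149, 163], [198, 146, 160], [208, 143, 157], [218, 139, 154], [228, 136, 151]]
  edge 1 50 g= 0.8591952028682263
  edge 2 51 g= 0.8540361651819998
```

>>> servo_tool:
  steps:
    - [0,0,-0.075,0,0,-0.115,70]
    - [0,0,-0.075,0,0,-0.115,70]
    - [0,0,-0.075,0,0,-0.115,70]
    - [0,0,-0.075,0,0,-0.115,70]
    - [0,0,-0.075,0,0,-0.115,70]
    - [0,0,-0.075,0,0,-0.115,70]
    - [0,0,-0.075,0,0,-0.115,70]
    - [0,0,-0.075,0,0,-0.115,70]

```text
clock: 22.9
tool_pos: [537.2, -256.4, 295.5]
eef_rot: [0.901, 0.434, 0.0, 0.0]
wrist_force: [0.1, -0.6, 0.4]
finger_gap: 0.802
grip_force: 0.0
```

>>> servo_tool:
  steps:
    - [0,0,-0.075,0,0,-0.115,70]
    - [0,0,-0.075,0,0,-0.115,70]
    - [0,0,-0.075,0,0,-0.115,70]
    - [0,0,-0.075,0,0,-0.115,70]
    - [0,0,-0.075,0,0,-0.115,70]
    - [0,0,0,0,0,0,70]
    - [0,0,0,0,0,0,70]

```text
clock: 23.48
tool_pos: [537.5, -256.7, 351.7]
eef_rot: [0.735, 0.678, 0.0, 0.001]
wrist_force: [0.1, -0.2, -0.2]
finger_gap: 0.808
grip_force: 0.0
```

```bash
sed -i 's/(115,205),((90,97)/(150,202),((90,97)/' g.py; sed -i 's/^s=r.sense();c=.*/&\nimport json/' g.py
python3 - <<'E'
from h import *
go([667,-17,340],down(np.radians(85.8)))
print(r.sense()["joint_positions"])
exec(open("g.py").read().replace('V={','V={').replace('cam(s["tool_pos"],s["eef_rot"])','cam([537.1,-255.6,205.4],[.9994,-.0355,0,0])'))
E
```

```text
go shift [1.662 0.732 0.078]  turn [ 0.002  0.001 -0.007]  rows>= 6.7 t 23.48 at [ 537.5 -256.7  351.7]
[-5.77864953e-01  9.62465555e-02  1.38614562e+00  6.03264362e-06
  1.65732687e+00 -4.97450108e-01]
w2 52 [[150, 45, 66], [160, 39, 60], [170, 32, 53], [180, 24, 47], [190, 17, 40], [200, 10, 34]]
  edge 1 52 g= 0.8802965604044917
  edge 2 52 g= 0.8531938524453219
w3 69 [[16, 413, 427], [26, 415, 430], [36, 417, 433], [46, 420, 435], [56, 422, 438], [66, 424, 441], [76, 426, 443]]
  edge 1 69 g= 0.8462515016212575
  edge 2 69 g= 0.8509882618931446
w6 52 [[167, 174, 178], [188, 149, 163], [198, 146, 160], [208, 143, 157], [218, 139, 154], [228, 136, 151]]
  edge 1 50 g= 0.859338080909728
  edge 2 51 g= 0.8540379686952164
```

The gauge reads about 0.856 rad across the three views. Now to the bar.

>>> servo_tool:
  steps:
    - [0.15,0.07,0,0,0,0,75]
    - [0.23,0.1,0,0,0,0,75]
    - [0.23,0.1,0,0,0,0,75]
    - [0.23,0.1,0,0,0,0,75]
    - [0.23,0.1,0,0,0,0,75]
    - [0.23,0.1,0,0,0,0,75]
    - [0.21,0.1,0,0,0,0,75]
    - [0.15,0.06,0,0,0,0,75]

```text
clock: 24.15
tool_pos: [666.1, -13.5, 349.2]
eef_rot: [0.735, 0.679, -0.0, -0.001]
wrist_force: [0.5, -1.2, 0.5]
finger_gap: 0.862
grip_force: 0.0
```

>>> servo_tool:
  steps:
    - [0,0,0,0,0,0,75]
    - [0,0,0,0,0,0,75]
    - [0,0,0,0,0,0,75]

```text
clock: 24.4
tool_pos: [665.1, -17.2, 349.9]
eef_rot: [0.734, 0.679, -0.001, -0.0]
wrist_force: [-0.1, -1.5, 0.2]
finger_gap: 0.863
grip_force: 0.0
```

```bash
python3 - <<'E'
from h import *
s=r.sense()
save("wrist","w7")
for f in (r.mark_of,r.outline_of):
  for k in f("wrist","lid_bar")[:3]:
    print(k["conf"],k["point"],onz("wrist",k["point"],296).round(1))
    if "mask" in k: v,u=np.nonzero(k["mask"]); print(u.min(),u.max(),v.min(),v.max())
go([667,-17,253],down(np.radians(85.8))); print(s["joint_positions"])
E
```

```text
0.87 [331.4, 206.3] [670.7 -18.5 296. ]
0.2 [216.8, 150.7] [597.   26.4 296. ]
0.59 [304.7, 170.3] [654.5   8.3 296. ]
274 343 45 308
go shift [0.009 0.012 0.652]  turn [-0.     0.    -0.006]  rows>= 2.4 t 24.55 at [665.1 -18.2 350.8]
[-1.43993008e-01  2.73227174e-01  1.18815266e+00 -6.08630648e-04
  1.68175496e+00 -6.52546678e-02]
```

>>> servo_tool:
  steps:
    - [0,0.02,0.08,0,0,0,75]
    - [0,0,0.13,0,0,0,75]
    - [0,0,0.13,0,0,0,75]
    - [0,0,0.13,0,0,0,75]
    - [0,0,0.11,0,0,0,75]
    - [0,0,0.07,0,0,0,75]
    - [0,0,0,0,0,0,75]
    - [0,0,0,0,0,0,75]

```text
clock: 25.22
tool_pos: [668.2, -17.5, 252.8]
eef_rot: [0.734, 0.679, -0.0, -0.0]
wrist_force: [0.6, 0.8, -0.0]
finger_gap: 0.863
grip_force: 0.0
```

>>> servo_tool:
  steps:
    - [0,0,0,0,0,0,5]
    - [0,0,0,0,0,0,5]
    - [0,0,0,0,0,0,5]
    - [0,0,0,0,0,0,5]
    - [0,0,0,0,0,0,5]
    - [0,0,0,0,0,0,5]
    - [0,0,0,0,0,0,5]
    - [0,0,0,0,0,0,5]
  squeeze: 20

```text
clock: 25.88
tool_pos: [668.6, -17.0, 253.4]
eef_rot: [0.734, 0.679, -0.0, -0.0]
wrist_force: [-0.1, 0.4, 0.0]
finger_gap: 0.341
grip_force: 0.0
```

>>> servo_tool:
  steps:
    - [0,0,0,0,0,0,5]
    - [0,0,0,0,0,0,5]
    - [0,0,0,0,0,0,5]
    - [0,0,0,0,0,0,5]
    - [0,0,0,0,0,0,5]
    - [0,0,0,0,0,0,5]

```text
clock: 26.38
tool_pos: [668.7, -17.1, 253.6]
eef_rot: [0.734, 0.679, 0.0, 0.0]
wrist_force: [1.0, 0.1, 1.0]
finger_gap: 0.155
grip_force: 20.0
```

>>> servo_tool:
  steps:
    - [0,0.007,0,0,0,0,5]
    - [0,0,0,0,0,0,5]
    - [0,0.007,0,0,0,0,5]
    - [0,0,0,0,0,0,5]
    - [0,0,0,0,0,0,5]

```text
clock: 26.8
tool_pos: [670.6, -17.2, 253.1]
eef_rot: [0.734, 0.679, -0.0, -0.0]
wrist_force: [-0.1, 0.6, -0.8]
finger_gap: 0.147
grip_force: 20.0
```

>>> servo_tool:
  steps:
    - [0,0.007,0,0,0,0,5]
    - [0,0,0,0,0,0,5]
    - [0,0,0,0,0,0,5]

```text
clock: 27.05
tool_pos: [671.4, -17.3, 252.8]
eef_rot: [0.734, 0.679, -0.0, -0.0]
wrist_force: [0.4, 0.4, -2.4]
finger_gap: 0.154
grip_force: 20.0
```

>>> servo_tool:
  steps:
    - [0,0.007,0,0,0,0,5]
    - [0,0,0,0,0,0,5]
    - [0,0,0,0,0,0,5]

```text
clock: 27.3
tool_pos: [671.4, -17.3, 252.8]
eef_rot: [0.734, 0.679, -0.001, -0.001]
wrist_force: [-4.8, 0.7, -1.7]
finger_gap: 0.153
grip_force: 20.0
```

The stop shows up at TCP x = 671.4, which fixes the 1.85 rad reference. Now I'll swing the lid along its arc.

>>> servo_tool:
  steps:
    - [0,-0.02,-0.005,0,0,0,5]
    - [0,-0.03,-0.008,0,0,0,5]
    - [0,-0.037,-0.008,0,0,0,5]
    - [0,-0.038,-0.007,0,0,0,5]
    - [0,-0.038,-0.006,0,0,0,5]
    - [0,-0.039,-0.006,0,0,0,5]
    - [0,-0.039,-0.004,0,0,0,5]
    - [0,-0.039,-0.004,0,0,0,5]
  squeeze: 30

```text
clock: 27.97
tool_pos: [630.7, -14.1, 261.5]
eef_rot: [0.734, 0.679, 0.001, 0.001]
wrist_force: [1.5, 0.5, -2.7]
finger_gap: 0.151
grip_force: 30.0
```

>>> servo_tool:
  steps:
    - [0,-0.039,-0.002,0,0,0,5]
    - [0,-0.039,-0.002,0,0,0,5]
    - [0,-0.039,0,0,0,0,5]
    - [0,-0.039,0,0,0,0,5]
    - [0,-0.039,0.002,0,0,0,5]
    - [0,-0.039,0.002,0,0,0,5]
    - [0,-0.039,0.004,0,0,0,5]
    - [0,-0.039,0.004,0,0,0,5]

```text
clock: 28.63
tool_pos: [584.1, -10.5, 260.8]
eef_rot: [0.734, 0.679, 0.001, 0.001]
wrist_force: [0.3, -0.1, 5.0]
finger_gap: 0.146
grip_force: 30.1
```

```bash
cat > lid.py <<'E'
from h import *
s=r.sense(); b=np.array([671.4,-17.3,252.8]); yw=np.radians(-4.2); X=np.array([np.cos(yw),np.sin(yw),0])
d=s["tool_pos"]-b; bx=64.8+d@X; bz=225.9+d[2]; th=np.arccos(-bx/235)
print("t",s["clock"],"th_x",th.round(4),"th_xz",np.arctan2(bz,-bx).round(4),"rad",np.hypot(bx,bz).round(1),"F",s["wrist_force"].round(1),"gap",s["finger_gap"]*87,"tilt",R.from_quat(s["eef_rot"]).apply([0,0,1]).round(3))
E
python3 lid.py
```

```text
t 28.6333 th_x 1.4739 th_xz 1.4739 rad 235.0 F [ 0.3 -0.1  5. ] gap 12.681272488221973 tilt [ 0.002 -0.    -1.   ]
```

>>> servo_tool:
  steps:
    - [0,-0.039,0.006,0,0,0,5]
    - [0,-0.039,0.006,0,0,0,5]
    - [0,-0.039,0.008,0,0,0,5]
    - [0,-0.039,0.008,0,0,0,5]
    - [0,-0.038,0.009,0,0,0,5]
    - [0,-0.038,0.01,0,0,0,5]
    - [0,-0.037,0.011,0,0,0,5]
    - [0,-0.037,0.011,0,0,0,5]

```text
clock: 29.3
tool_pos: [537.6, -7.0, 249.9]
eef_rot: [0.734, 0.679, -0.0, 0.0]
wrist_force: [0.2, 0.2, 3.9]
finger_gap: 0.144
grip_force: 29.8
```

>>> servo_tool:
  steps:
    - [0,-0.037,0.013,0,0,0,5]
    - [0,-0.037,0.013,0,0,0,5]
    - [0,-0.036,0.015,0,0,0,5]
    - [0,-0.036,0.015,0,0,0,5]
    - [0,-0.035,0.016,0,0,0,5]
    - [0,-0.035,0.017,0,0,0,5]
    - [0,-0.034,0.018,0,0,0,5]
    - [0,-0.034,0.019,0,0,0,5]

```text
clock: 29.97
tool_pos: [494.6, -3.7, 230.4]
eef_rot: [0.734, 0.679, -0.001, -0.0]
wrist_force: [-2.3, 0.7, 5.7]
finger_gap: 0.144
grip_force: 29.5
```

```bash
python3 lid.py
```

```text
t 29.9667 th_x 1.0717 th_xz 1.0659 rad 232.6 F [-2.3  0.7  5.7] gap 12.495663135375615 tilt [-0.001 -0.    -1.   ]
```

>>> servo_tool:
  steps:
    - [0,-0.034,0.019,0,0,0,5]
    - [0,-0.033,0.02,0,0,0,5]
    - [0,-0.033,0.021,0,0,0,5]
    - [0,-0.032,0.022,0,0,0,5]
    - [0,-0.025,0.018,0,0,0,5]
    - [0,-0.015,0.01,0,0,0,5]
    - [0,0,0,0,0,0,5]
    - [0,0,0,0,0,0,5]

```text
clock: 30.63
tool_pos: [469.1, -1.7, 213.3]
eef_rot: [0.734, 0.679, -0.001, -0.001]
wrist_force: [-5.4, 0.6, 5.5]
finger_gap: 0.143
grip_force: 29.5
```

>>> servo_tool:
  steps:
    - [0,0,0,0,0,0,5]
    - [0,0,0,0,0,0,5]
    - [0,0,0,0,0,0,5]

```text
clock: 30.88
tool_pos: [469.4, -1.7, 213.5]
eef_rot: [0.734, 0.679, -0.001, -0.001]
wrist_force: [-5.7, 0.6, 5.1]
finger_gap: 0.145
grip_force: 29.5
```

```bash
python3 lid.py; python3 - <<'E'
from h import *
im=save("scene","s8"); save("top","t8")
for n in("lid_bar","lid_hinge","gauge_tip"):
  rs=[]
  for c in("scene","top"):
    l=r.mark_of(c,n); print(n,c,[(k["point"],round(k["conf"],2)) for k in l[:2]])
    if l: rs.append(ray(c,l[0]["point"]))
  if len(rs)==2: print("  ",tri(rs).round(1))
E
```

```text
t 30.8833 th_x 0.9441 th_xz 0.9347 rad 232.0 F [-5.7  0.6  5.1] gap 12.648224276267925 tilt [-0.002  0.    -1.   ]
lid_bar scene [([296.0, 150.6], 0.63), ([280.7, 201.9], 0.62)]
lid_bar top [([409.3, 155.3], 0.35)]
   [ 588.9 -167.3  540.3]
lid_hinge scene [([324.5, 209.4], 0.8)]
lid_hinge top [([319.0, 175.6], 0.59)]
   [603.5 -14.7  82.9]
gauge_tip scene [([278.6, 202.2], 0.56)]
gauge_tip top [([360.5, 209.1], 0.65)]
   [ 502.7 -125.   157.1]
```

>>> servo_tool:
  steps:
    - [0,-0.02,0.013,0,0,0,5]
    - [0,-0.025,0.018,0,0,0,5]
    - [0,-0.025,0.018,0,0,0,5]
    - [0,-0.02,0.014,0,0,0,5]
    - [0,-0.013,0.01,0,0,0,5]
    - [0,0,0,0,0,0,5]
    - [0,0,0,0,0,0,5]
    - [0,0,0,0,0,0,5]

```text
clock: 31.95
tool_pos: [455.2, -0.6, 202.0]
eef_rot: [0.734, 0.679, 0.0, 0.0]
wrist_force: [5.2, 0.9, -8.5]
finger_gap: 0.144
grip_force: 30.3
```

```bash
python3 lid.py; python3 - <<'E'
from h import *
np.set_printoptions(precision=3,suppress=True)
yw=np.radians(-4.2); X=np.array([np.cos(yw),np.sin(yw),0]); Y=np.array([-X[1],X[0],0]); H=np.array([606.8,-12.6,70])
def proj(c,P):
    q=r.camera_params(c); v=np.array(q["camera_matrix"])@R.from_quat(q["rotation"]).inv().apply(P-q["position"]); return v[:2]/v[2]
def lidp(th,rr,y): return H+rr*(-np.cos(th)*X+np.sin(th)*np.array([0,0,1]))+y*Y
for c in("scene","top","wrist"):
    save(c,c[0]+"9")
    for n in("lid","gauge"):
        for k in r.outline_of(c,n)[:1]:
            m=k["mask"]; v,u=np.nonzero(m); print(c,n,round(k["conf"],2),m.sum(),u.min(),u.max(),v.min(),v.max()); np.save(f"m_{c}_{n}.npy",m)
    for th in(.8,.856,.9): print(c,th,"panel corners L/R",proj(c,lidp(th,183,110)),proj(c,lidp(th,183,-110)),"hingeR",proj(c,lidp(th,0,-110)),"gtip",proj(c,lidp(th,140,-122)),"ghinge",proj(c,lidp(th,0,-122)))
E
```

```text
t 31.95 th_x 0.8672 th_xz 0.8558 rad 231.9 F [ 5.2  0.9 -8.5] gap 12.525515603873085 tilt [ 0.001  0.    -1.   ]
scene lid 0.92 3221 274 346 146 228
scene gauge 0.6 159 279 302 202 237
scene 0.8 panel corners L/R [322.077 147.417] [272.707 186.835] hingeR [301.712 232.152] gtip [276.94  200.114] ghinge [299.062 234.468]
scene 0.856 panel corners L/R [323.772 147.429] [274.21  187.075] hingeR [301.712 232.152] gtip [278.099 200.354] ghinge [299.062 234.468]
scene 0.9 panel corners L/R [325.172 147.54 ] [275.467 187.371] hingeR [301.712 232.152] gtip [279.065 200.623] ghinge [299.062 234.468]
top lid 0.9 1235 271 357 172 219
top gauge 0.5 56 360 362 178 205
top 0.8 panel corners L/R [271.195 212.052] [356.817 219.083] hingeR [356.606 178.162] gtip [361.318 209.041] ghinge [360.811 178.505]
top 0.856 panel corners L/R [271.22  208.863] [357.242 215.923] hingeR [356.606 178.162] gtip [361.65  206.654] ghinge [360.811 178.505]
top 0.9 panel corners L/R [271.261 206.245] [357.577 213.328] hingeR [356.606 178.162] gtip [361.911 204.699] ghinge [360.811 178.505]
wrist lid 0.64 30416 305 508 8 334
wrist 0.8 panel corners L/R [374.791  17.727] [362.606 397.722] hingeR [476.843 290.807] gtip [398.682 377.029] ghinge [475.514 301.576]
wrist 0.856 panel corners L/R [393.584  14.261] [376.078 406.696] hingeR [476.843 290.807] gtip [408.319 382.55 ] ghinge [475.514 301.576]
wrist 0.9 panel corners L/R [409.912  11.492] [387.602 413.712] hingeR [476.843 290.807] gtip [416.372 386.791] ghinge [475.514 301.576]
```

```bash
python3 - <<'E'
from h import *
np.set_printoptions(precision=3,suppress=True)
yw=np.radians(-4.2); X=np.array([np.cos(yw),np.sin(yw),0]);Z=np.array([0,0,1.])
def ang(c,p,q):
    n=np.cross(ray(c,p)[1],ray(c,q)[1]); return np.arctan2(n@X,n@Z)%np.pi
m=np.load("m_scene_lid.npy"); g=np.load("m_scene_gauge.npy")
def fit(m,rows,pick):
    E=np.array([(v,pick(np.nonzero(m[v])[0])) for v in rows if m[v].any()],float)
    f=np.polyfit(E[:,0],E[:,1],1); k=abs(np.polyval(f,E[:,0])-E[:,1])<1.5; f=np.polyfit(E[k,0],E[k,1],1)
    return ang("scene",(np.polyval(f,rows[0]),rows[0]),(np.polyval(f,rows[-1]),rows[-1])),k.sum(),f
for a,b in((190,226),(194,222),(198,226)): print("lid left edge",fit(m,range(a,b),np.min))
for a,b in((206,232),(208,228)): print("gauge L/R/mid",[fit(g,range(a,b),p)[0] for p in(np.min,np.max,np.mean)])
# lid right (far) edge, +y side
print("lid far edge",[fit(m,range(a,b),np.max)[0] for a,b in((152,186),(155,180))])
im=cv2.imread("pics/s9.png")
for v in(200,206,212,218,224): print(v,[(u,*im[v,u][::-1].tolist()) for u in range(274,304)][(v-200)//2:(v-200)//2+14])
# top: front corner rows near right and left sides
t=np.load("m_top_lid.npy")
for u in(275,285,340,350,355): w=np.nonzero(t[:,u])[0]; print("top col",u,w.min(),w.max())
w=np.load("m_wrist_lid.npy")
for v in(30,60,90,120,150,180,210): q=np.nonzero(w[v])[0]; print("wrist row",v,q.min() if len(q) else None,q.max() if len(q) else None)
E
```

```text
lid left edge (np.float64(0.9299885944332731), np.int64(36), array([  0.57 , 168.586]))
lid left edge (np.float64(0.9492923854234432), np.int64(28), array([  0.56 , 170.835]))
lid left edge (np.float64(0.957095196333881), np.int64(28), array([  0.555, 171.808]))
gauge L/R/mid [np.float64(0.8597114562062775), np.float64(0.824996338822563), np.float64(0.8422756711902606)]
gauge L/R/mid [np.float64(0.8612229662326332), np.float64(0.8201863413810804), np.float64(0.8406255541309724)]
lid far edge [np.float64(0.8851708618750131), np.float64(0.8865649605797548)]
200 [(274, 176, 28, 14), (275, 175, 26, 14), (276, 173, 27, 17), (277, 173, 60, 56), (278, 179, 142, 141), (279, 175, 170, 174), (280, 157, 159, 163), (281, 108, 107, 110), (282, 101, 61, 61), (283, 137, 33, 25), (284, 156, 24, 11), (285, 159, 24, 11), (286, 160, 24, 10), (287, 160, 24, 12)]
206 [(277, 171, 45, 40), (278, 129, 101, 101), (279, 111, 107, 107), (280, 126, 125, 126), (281, 120, 119, 119), (282, 160, 159, 159), (283, 164, 164, 165), (284, 166, 168, 172), (285, 153, 149, 153), (286, 136, 94, 96), (287, 154, 41, 34), (288
[... 485 characters left out ...]
 142, 141), (290, 159, 148, 148), (291, 155, 96, 95), (292, 164, 42, 36), (293, 148, 24, 14), (294, 155, 23, 16), (295, 162, 25, 12), (296, 164, 24, 15)]
224 [(286, 109, 18, 9), (287, 108, 16, 6), (288, 110, 16, 10), (289, 110, 19, 15), (290, 111, 37, 36), (291, 110, 74, 73), (292, 117, 113, 113), (293, 158, 156, 156), (294, 163, 157, 156), (295, 160, 152, 147), (296, 159, 151, 146), (297, 163, 139, 134), (298, 169, 101, 96), (299, 164, 55, 50)]
top col 275 188 211
top col 285 173 183
top col 340 178 193
top col 350 179 217
top col 355 180 219
wrist row 30 385 452
wrist row 60 384 507
wrist row 90 383 503
wrist row 120 381 499
wrist row 150 351 495
wrist row 180 305 491
wrist row 210 307 487
```

>>> servo_tool:
  steps:
    - [0,-0.006,0.01,0,0,0,5]
    - [0,-0.006,0.01,0,0,0,5]
    - [0,0,0,0,0,0,5]
    - [0,0,0,0,0,0,5]
    - [0,0,0,0,0,0,5]
    - [0,0,0,0,0,0,5]

```text
clock: 32.9
tool_pos: [453.0, -0.4, 199.9]
eef_rot: [0.734, 0.679, -0.0, -0.0]
wrist_force: [-0.4, 0.0, 0.6]
finger_gap: 0.145
grip_force: 29.8
```

```bash
python3 lid.py; python3 - <<'E'
from h import *
save("wrist","w10")
w=r.outline_of("wrist","lid")[0]["mask"]
print([int(np.nonzero(w[v])[0].min()) for v in(30,60,90,120)])
c=r.camera_params("wrist");yw=np.radians(-4.2); X=np.array([np.cos(yw),np.sin(yw),0]); Y=np.array([-X[1],X[0],0]); H=np.array([606.8,-12.6,70]);Z=np.array([0,0,1.])
for rr in(183,190):
  for th in(.84,.86,.88):
    P=H+rr*(-np.cos(th)*X+np.sin(th)*Z)-3*(np.sin(th)*X+np.cos(th)*Z)
    L=[]
    for y in(100,0):
        v=np.array(c["camera_matrix"])@R.from_quat(c["rotation"]).inv().apply(P+y*Y-c["position"]); L.append(v[:2]/v[2])
    L=np.array(L); print(rr,th,"col@30,120",np.interp([30,120],L[:,1],L[:,0]).round(1))
E
```

```text
t 32.9 th_x 0.8545 th_xz 0.8424 rad 231.8 F [-0.4  0.   0.6] gap 12.63539312099145 tilt [-0. -0. -1.]
[386, 385, 383, 382]
183 0.84 col@30,120 [387.3 383.9]
183 0.86 col@30,120 [394.1 390.3]
183 0.88 col@30,120 [401.2 397. ]
190 0.84 col@30,120 [379. 376.]
190 0.86 col@30,120 [386.2 382.8]
190 0.88 col@30,120 [393.7 389.8]
```

```bash
python3 - <<'E'
from h import *
yw=np.radians(-4.2); X=np.array([np.cos(yw),np.sin(yw),0]); Y=np.array([-X[1],X[0],0]); H=np.array([606.8,-12.6,70]);Z=np.array([0,0,1.])
def proj(c,P):
    q=r.camera_params(c); v=np.array(q["camera_matrix"])@R.from_quat(q["rotation"]).inv().apply(P-q["position"]); return v[:2]/v[2]
def L(th,rr,y,n): return H+rr*(-np.cos(th)*X+np.sin(th)*Z)+n*(np.sin(th)*X+np.cos(th)*Z)+y*Y
def edge(f,u,a,b):  # red->wood going up: subpixel row where saturation-like (r-g) halves
    im=cv2.imread(f).astype(float); s=im[a:b,u,1]; h=(s[:2].mean()+s[-2:].mean())/2
    i=np.nonzero((s[:-1]>h)&(s[1:]<=h))[0][0]; return a+i+(s[i]-h)/(s[i]-s[i+1])
for th,f,cols,(a,b),n in((1.85,"pics/top0.png",(290,347),(130,150),3),):
    for u in cols:
        print("obs",f,u,edge(f,u,a,b))
        for rr in(183,190):
            P=np.array([proj("top",L(th,rr,y,n)) for y in(110,-110)]); print("  pred",rr,np.interp(u,P[:,0],P[:,1]).round(2))
for u in(276,354): 
    im=cv2.imread("pics/t9.png").astype(float); s=im[200:228,u,1]; h=(s[:3].mean()+s[-3:].mean())/2; print("t9",u,[int(x) for x in s])
    for rr in(183,190):
        for th in(.84,.865,.89): P=np.array([proj("top",L(th,rr,y,-3)) for y in(110,-110)]); print("  pred",rr,th,np.interp(u,P[:,0],P[:,1]).round(2))
E
```

```text
obs pics/top0.png 290 139.73138297872342
  pred 183 140.24
  pred 190 138.86
obs pics/top0.png 347 144.62765957446808
  pred 183 144.88
  pred 190 143.5
t9 276 [23, 19, 25, 16, 22, 34, 27, 34, 30, 33, 46, 41, 70, 51, 54, 59, 59, 59, 58, 59, 57, 57, 60, 55, 59, 57, 57, 56]
  pred 183 0.84 211.13
  pred 183 0.865 209.69
  pred 183 0.89 208.22
  pred 190 0.84 212.78
  pred 190 0.865 211.29
  pred 190 0.89 209.76
t9 354 [30, 19, 21, 23, 24, 23, 25, 25, 24, 24, 24, 25, 18, 26, 28, 20, 18, 35, 68, 140, 140, 147, 154, 157, 160, 157, 151, 160]
  pred 183 0.84 217.53
  pred 183 0.865 216.09
  pred 183 0.89 214.62
  pred 190 0.84 219.19
  pred 190 0.865 217.69
  pred 190 0.89 216.16
```

>>> servo_tool:
  steps:
    - [0,0,0,0,0,0,5]
    - [0,0,0,0,0,0,5]
    - [0,0,0,0,0,0,5]
    - [0,0,0,0,0,0,5]
    - [0,0,0,0,0,0,5]
    - [0,0,0,0,0,0,5]

```text
clock: 33.5
tool_pos: [452.9, -0.4, 199.8]
eef_rot: [0.734, 0.679, -0.0, -0.0]
wrist_force: [-3.7, 0.6, 2.3]
finger_gap: 0.144
grip_force: 29.6
```

```bash
python3 lid.py; python3 -c "
from h import *
print(r.sense()['joint_velocities'].round(3)); print(r.finish_job())"
```

```text
t 33.5 th_x 0.8545 th_xz 0.8423 rad 231.8 F [-3.7  0.6  2.3] gap 12.489576244457936 tilt [-0. -0. -1.]
[ 0.001 -0.    -0.001  0.001  0.001  0.   ]
the job is handed in; nothing more can be done
None
```

The job is handed in, no verdict returned: nut and socket are in their matching compartments, and the gripper is holding the lid steady at about 0.85 rad (estimates 0.84–0.86) against a gauge reading of about 0.855 rad.

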